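# Wedge the rocking instrument case

### The arm

A 6-joint arm with a two-finger parallel gripper is mounted at the origin on a cart in front of the work surface, level with it; the furniture and walls round the work are solid. World frame = base frame: x ahead of the robot, y to its left, z up, the work surface at z = 0. Lengths are in mm, angles in degrees, forces in N, time in s.
With the tool pointing down it reaches from about 300 to 850 mm from the base axis. Payload 4.2 kg.
Tool frame: the origin (TCP) lies at the very end of the fingers, on their centre line; the grasp point (between the pads) lies 19 mm behind it (env.tcp_to_grasp is the distance from the TCP to the grasp point, in mm); z points along the fingers, y is the line along which they close (so a half turn about z gives the same grasp; the last joint's range is limited). The gripper opens to 91 mm and grips with 3 to 60 N. Pads are 32 mm wide; open, the fingers measure 118 mm over their backs; the gripper's body (76 mm by 178 mm) begins 60 mm behind the grasp point.
Start: joints at [-77.808, 18.312, 89.639, -0, 72.044, -1.146], TCP at [132.656, -559.505, 213.976] pointing down, gripper open.
Joint ranges: [-177.97, 177.97], [-48.28, 115.42], [12.27, 149.76], [-77.06, 257.06], [2.81, 150.46], [-146.56, 146.56]. Speed limits (degrees/s): [147.25, 147.25, 180, 180, 180, 180].

### API

Orientations are given as [roll, pitch, yaw] about the fixed x, y, z axes, in that order (R = Rz(yaw) Ry(pitch) Rx(roll)).
In Python, from workcell import env gives the robot as it stands.
- The arm moves only by the tool move_arm, never from a script. Its argument "plan" is a list of rows, each a list of 3 entries, a list of its own where there are three numbers: the shift along the world's x, y, z in cm, then the turn about the world's z in degrees, then the closure, from 0 (fully open) to 1 (shut). In form: [[[x, y, z], turn, claw], ...]. A call has 1 to 5 rows; each row shifts and turns the commanded pose from where the row before left it; what a row does not reach is not made up. A row lasts 1/10 s, in which the tool goes at most 50 mm and 8.59 degrees, less where a joint would pass 70% of its speed; a pose out of reach is approached as far as the arm can. A call is refused whole if a number of a shift passes 5 or a number of a turn 8.59, either way. A call with a gripper value outside its range is refused whole. The fingers move at their own pace and stop on an object; "squeeze" is the grip in N (left out, the last holds). Time passes only in rows, so rows that do not move let the fingers close. It gives the time, the measured TCP pose, the force, the opening and the grip force at its end, in the units of the state.
- env.state(): the state, without advancing time (a new reading comes with each control period).
- env.grab_frame(name): name is "scene" or "top"; returns a dict with "frame" (384x512x3 uint8, red, green, blue), "z_map" (384x512 float32, mm along the optical axis (not along the pixel's ray), 0 where there is no reading), "fovy" (degrees; the focal length in pixels is half the picture's height over the tangent of half this angle, whatever the lens; pixels are square), "cx", "cy" (the principal point, pixels), "position" and "orientation" of the camera in the world. Camera axes: x right, y down, z forward; pixel columns grow to the right and rows downward; lengths in mm; the calibration is good to about 2 mm. A picture is of the moment at which its call begins.
- env.job_done(): hands the job in; it is judged then, once.
Trained networks look in a picture, given as the dict that the camera call returned (one of the last four; its "shot" number tells which), for a name from the list of things; names that differ only in an ending like _2 or _b are one class to them, and where a whole thing is asked for, a point or a joint stands for the part that bears it (a point fixed in the world has none). Each returns a list of dicts, best first, with "score" (0 to 1); they miss things now and then, are a little off and sometimes report something else, mostly with a low value. They report only what shows in the picture. A call takes as long as a camera call. They do not tell look-alikes from the thing itself.
- env.search_frame(picture, label): "point" ([column, row] in pixels, amid what is visible of it).
- env.landmark_of(picture, label): "point" ([column, row] in pixels: a listed point, or the origin of a listed thing).
The state is a dict: "time_s": time; "qpos": joint angles; "qvel": joint speeds; "effort": joint torques, N m; "ee_pos": TCP position; "ee_rot": TCP orientation; "force": force on the tool from outside, world axes, zero at the start; "torque": the same for the moment, N m; "gripper_width": finger opening in mm; "gripper_force": force on a finger pad.
Only numpy, scipy, OpenCV 4.12 (cv2) and the standard library are available. Lean on these libraries where they do the work, as an engineer would, in place of code of your own. Each camera call takes 0.05 s, during which the arm holds its last target. There are 200 camera calls.

### The job

The low white one-drawer instrument case rocks, because its front left foot is too short to reach the worktop. With the fingertips only, push the loose dark grey wedge along the worktop, thin end first, under that foot until it is snug and the case no longer rocks, without shoving the case itself along; then prove it by pressing firmly down (about a kilogram's worth) for a second on the case's top over that foot, where it must no longer give, and move clear. Do not lift the wedge, and leave the plaster model on it and the things around undisturbed.

Things in the scene. Friction and masses are not known exactly. Their poses are not given: they have to be found in the camera images.
- case: Low white instrument case, loose, 3.5 kg, one grey drawer front facing the robot: 160 (x) x 260 (y) x 66 mm high. Origin: centre of its footprint at worktop level; x to its back, y to its left, z up. Underside 16 mm above the worktop, on four round rubber feet, 18 mm across with domed ends, at x +-60, y +-110 mm. It stands level on three; the front left foot (x -60, y +110) is short.
- wedge: Loose dark grey plastic wedge, 110 (x) x 40 (y) mm, 90 g. Origin: centre of its underside; +x points to the thin end. The top rises from 2 mm at the thin end (x +55) to 12 mm at x -25, is level to x -45, and ends in an upright cross ridge 22 mm high and 10 mm thick (x -45 to -55), whose flat back is the face to push.
- short_foot (a point): Point on the axis of the short front left foot, at the level where the other three feet end (worktop level). This foot ends 5 to 8 mm (unknown) above it. The wedge slides with about 1 N or less until it touches the foot; then the push rises over a few mm; well beyond 10 N shoves the case itself.
- press_point (a point): Point on the case's flat top, straight above the short foot: where to press. The case's front and left edges are 20 mm from it. While the foot is unsupported, about 5 N down here tips the case until the foot lands.
- plaster_model: Plaster model of a dental arch, 48 x 60 x 29 mm, loose on the back right part of the case's top; origin: centre of its underside. Leave it there.
- retainer_box: Small pink box with a lobed outline, 58 x 64 x 23 mm, loose bystander to the left; origin: centre of its underside.
- indicator_tape: Roll of tape lying flat, 69 mm across, 20 mm high, loose bystander at the back left; origin: centre of its underside.
- dappen_1: Small white waisted glass dish, 37 mm across, 26 mm high, loose bystander to the right; origin: centre of its underside.
Things that resemble listed ones, but are neither listed nor needed, are in the scene too. What is shaped like the plaster_model but blue or yellow is not meant.

How it is judged:
By the outcome, as a careful person would: the job done as asked, in the order asked, and still so for the second after the job is handed in, with the robot touching nothing.
It also fails if it takes over 64 s, if anything falls off the work surface, if the arm or the gripper's body presses on something with over 40 N, if the wrist force passes 120 N, or if a joint passes its speed limit or range.

## Working session

There is one attempt and no reset: what is moved stays moved. The work goes in short steps, Python scripts to look and compute and a tool call to move; the robot and the scene stay as the last step left them, time stands still between calls to the robot, and variables do not carry over. Pictures are saved under pics/ and viewed, at most 10 in all, crops included, and the job is handed in when it is done.

Besides the shell and the picture viewer there is one more tool, called as name([rows], argument=value, ...), one row to a line, values as JSON. move_arm: Moves the arm, as the interface text tells. Its arguments: {"type":"object","properties":{"plan":{"type":"array","items":{"type":"array"}},"squeeze":{"type":"number"}},"required":["plan"]}

```bash
mkdir -p pics
cat > h.py <<'E'
import numpy as np, cv2
from scipy.spatial.transform import Rotation as R
from workcell import env
def K(p):
    h=p["frame"].shape[0]; return h/2/np.tan(np.radians(p["fovy"])/2)
def rot(p):
    o=np.array(p["orientation"]); return o if o.shape==(3,3) else R.from_euler("xyz",o,degrees=True).as_matrix()
def cloud(p):
    f=K(p); z=p["z_map"]; v,u=np.mgrid[:z.shape[0],:z.shape[1]]
    c=np.stack([(u-p["cx"])/f*z,(v-p["cy"])/f*z,z],-1)
    return c@rot(p).T+np.array(p["position"])
def ray(p,uv,zw):
    f=K(p); d=rot(p)@np.array([(uv[0]-p["cx"])/f,(uv[1]-p["cy"])/f,1]); o=np.array(p["position"])
    return o+d*(zw-o[2])/d[2]
E
cat > a.py <<'E'
from h import *
Z=dict(case=0,wedge=0,short_foot=0,press_point=66,plaster_model=66,retainer_box=0,indicator_tape=0,dappen_1=0)
for n in ("scene","top"):
    p=env.grab_frame(n); print(n,p["position"],p["orientation"],p["fovy"])
    cv2.imwrite(f"pics/{n}0.png",p["frame"][...,::-1])
    np.savez(f"{n}0.npz",c=cloud(p),f=p["frame"])
    for k,z in Z.items():
        for d in env.landmark_of(p,k)[:3]: print(k,round(d["score"],2),np.round(d["point"]),np.round(ray(p,d["point"],z)))
print(env.state())
E
python3 a.py
```

```text
scene [ 166.32562773 -408.75126098  718.6071322 ] [-134.25650413    0.49444524  -45.85688097] 57.50020050188306
case 0.93 [292. 216.] [692. -27.   0.]
wedge 0.69 [222. 241.] [503.  49.   0.]
short_foot 0.76 [248. 203.] [645.  97.   0.]
short_foot 0.46 [323. 204.] [791. -59.   0.]
press_point 0.67 [248. 189.] [637.  87.  66.]
plaster_model 0.85 [230. 186.] [613. 134.  66.]
plaster_model 0.81 [280. 288.] [ 473. -174.   66.]
plaster_model 0.8 [323. 203.] [736. -90.  66.]
retainer_box 0.65 [177. 168.] [599. 372.   0.]
indicator_tape 0.78 [215. 162.] [702. 304.   0.]
dappen_1 0.62 [353. 286.] [ 624. -267.    0.]
top [451.447467    61.43074673 949.76838035] [-169.26642567   -1.48283615  -88.66631214] 56.954764787340196
case 0.56 [278. 164.] [710. -18.   0.]
wedge 0.86 [253. 236.] [512.  44.   0.]
short_foot 0.82 [240. 184.] [652.  84.   0.]
press_point 0.58 [237. 177.] [655.  92.  66.]
plaster_model 0.75 [307. 152.] [727. -90.  66.]
plaster_model 0.74 [323. 237.] [ 508. -128.   66.]
plaster_model 0.74 [281. 167.] [685. -21.  66.]
retainer_box 0.61 [129. 200.] [598. 382.   0.]
retainer_box 0.27 [309. 150.] [ 753. -106.   -0.]
indicator_tape 0.82 [155. 160.] [712. 320.   0.]
dappen_1 0.54 [369. 198.] [ 621. -270.    0.]
{'time_s': 0.9, 'qpos': array([-7.78077830e+01,  1.83117154e+01,  8.96380246e+01, -1.21081232e-03,
        7.20447317e+01, -1.14479149e+00]), 'qvel': array([ 0.02737312,  0.03092009, -0.0674458 , -0.05866116, -0.08144467,
       -0.07605303]), 'effort': array([-1.34277609e-03, -4.12346005e+01, -2.32230306e+01,  7.28312088e-02,
        3.74715845e-02,  9.73201082e-06]), 'ee_pos': array([ 132.64942072, -559.51074845,  213.98439903]), 'ee_rot': array([1.79994496e+02, 1.26209734e-03, 1.33373816e+01]), 'force': array([ 0.55389731,  0.98585988, -0.02870697]), 'torque': array([ 0.00297357, -0.02729637, -0.03715972]), 'gripper_force': 0.0, 'gripper_width': 91.40170236049205}
```

View pictures.

Run:
```python
import cv2
t=cv2.imread("pics/top0.png")[110:310,90:410]; s=cv2.imread("pics/scene0.png")[130:330,130:400]
cv2.imwrite("pics/t1.png",cv2.resize(t,None,fx=2.5,fy=2.5,interpolation=2)); cv2.imwrite("pics/s1.png",cv2.resize(s,None,fx=2.9,fy=2.9,interpolation=2))
```

```text
(no output)
```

View pics/t1.png

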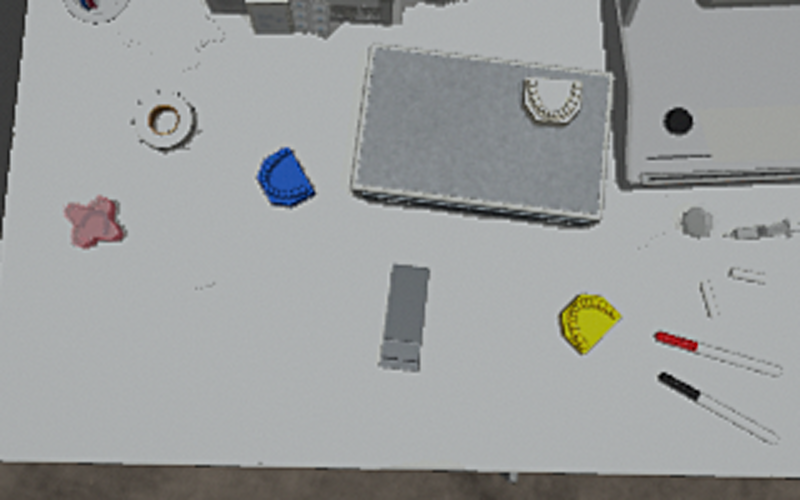

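View pics/s1.png

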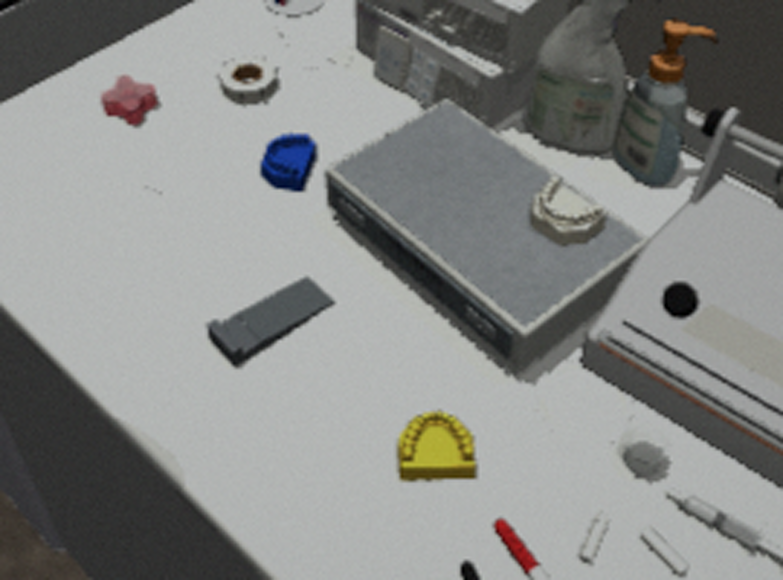

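The case sits at top-crop (480,130) with its front facing the robot. The wedge is at (405,318), thin end towards the case and ridge at the near end (400,360). The blue and yellow models are decoys. Next I fit both poses from the depth data.

```bash
cat > fit.py <<'E'
from h import *
def rect(P):
    (c,s,a)=cv2.minAreaRect(P.astype(np.float32)); return np.round(c,1),np.round(s,1),round(a,2)
def fit(n,C,F):
    x,y,z=C[...,0],C[...,1],C[...,2]
    m=(abs(z-66)<5)&(x>560)&(x<850)&(y>-180)&(y<160)
    def big(m):
        k,l,s,_=cv2.connectedComponentsWithStats(m.astype(np.uint8)); return l==1+s[1:,4].argmax()
    m=big(m); print(n,"case",rect(C[m][:,:2]),"z",np.median(z[m]))
    t=(abs(x-500)<120)&(abs(y-50)<80)&(z<30); print("table z",np.median(z[t&(F.mean(-1)>140)]))
    w=big((F.mean(-1)<135)&(x>400)&(x<600)&(abs(y-45)<70)&(z<40)&(z>-15)&(np.ptp(F.astype(int),axis=-1)<40))
    P=C[w]; print("wedge",rect(P[:,:2]),len(P)); print(cv2.boxPoints(cv2.minAreaRect(P[:,:2].astype(np.float32))).round(1).tolist(), "ridge",rect(P[P[:,2]>16][:,:2]))
    print("casecorners",cv2.boxPoints(cv2.minAreaRect(C[m][:,:2].astype(np.float32))).round(1).tolist())
if __name__=="__main__":
    for n in ("scene","top"):
        d=np.load(n+"0.npz"); fit(n,d["c"],d["f"])
E
python3 fit.py
```

```text
scene case (array([698.8, -28.9]), array([260.6, 161. ]), 84.29) z 64.43562137879792
table z -1.6831567292927048
wedge (array([508.2,  52.7]), array([ 57.8, 110.1]), 83.47) 624
[[450.20001220703125, 30.200000762939453], [559.5999755859375, 17.700000762939453], [566.2000122070312, 75.0999984741211], [456.70001220703125, 87.5999984741211]] ridge (array([457.8,  52.6]), array([39.1,  9.9]), 85.46)
casecorners [[605.7999877929688, -150.5], [765.9000244140625, -166.60000610351562], [791.9000244140625, 92.80000305175781], [631.7000122070312, 108.80000305175781]]
top case (array([699.9, -27.3]), array([259.7, 159.8]), 84.25) z 65.37972378678978
table z -0.629642444804972
wedge (array([509.2,  48.8]), array([ 43. , 110.6]), 83.72) 635
[[452.0, 33.5], [561.7999877929688, 21.399999618530273], [566.5, 64.19999694824219], [456.70001220703125, 76.19999694824219]] ridge (array([459.2,  54.5]), array([36.9,  9.5]), 84.31)
casecorners [[607.4000244140625, -148.5], [766.4000244140625, -164.5], [792.4000244140625, 93.9000015258789], [633.4000244140625, 109.9000015258789]]
```

move_arm([
  [[2.44, 4.06, 0], -1.3, 0],
  [[2.44, 4.06, 0], -1.3, 0],
  [[2.44, 4.06, 0], -1.3, 0],
  [[2.44, 4.06, 0], -1.3, 0],
  [[2.44, 4.06, 0], -1.3, 0],
])

```text
time_s: 1.4
ee_pos: [255.3, -354.9, 214.1]
ee_rot: [180.0, -0.0, 6.7]
force: [0.7, -0.2, -0.3]
gripper_width: 91.5
gripper_force: 0.0
```

move_arm([
  [[2.44, 4.06, 0], -1.3, 0],
  [[2.44, 4.06, 0], -1.3, 0],
  [[2.44, 4.06, 0], -1.3, 0],
  [[2.44, 4.06, 0], -1.3, 0],
  [[2.44, 4.06, 0], -1.3, 0],
])

```text
time_s: 1.9
ee_pos: [377.3, -151.8, 214.4]
ee_rot: [180.0, -0.1, 0.3]
force: [0.8, -0.6, -0.0]
gripper_width: 91.0
gripper_force: 0.0
```

move_arm([
  [[2.44, 4.06, 0], -1.3, 0],
  [[2.44, 4.06, 0], -1.3, 0],
  [[2.44, 4.06, 0], -1.3, 0],
  [[2.44, 4.06, 0], -1.3, 0],
  [[2.44, 4.06, 0], -0.9, 0],
])

```text
time_s: 2.4
ee_pos: [499.4, 51.5, 214.2]
ee_rot: [180.0, -0.0, -5.8]
force: [0.3, -0.2, 0.4]
gripper_width: 90.7
gripper_force: 0.0
```

move_arm([
  [[0, 0, -5], 0, 0],
  [[0, 0, -5], 0, 0],
  [[0, 0, -5], 0, 0],
  [[0, 0, -4], 0, 0],
  [[0, 0, -2], 0, 0],
])

```text
time_s: 2.9
ee_pos: [496.3, 49.4, 0.7]
ee_rot: [179.9, 0.3, -5.7]
force: [-0.8, -0.0, 0.9]
gripper_width: 91.2
gripper_force: 0.0
```

move_arm([
  [[0.15, 1.5, 0], 0, 0],
  [[0.07, 0.7, 0], 0, 0],
  [[0.06, 0.6, 0], 0, 0],
  [[0.06, 0.6, 0], 0, 0],
  [[0.06, 0.6, 0], 0, 0],
])

```text
time_s: 3.4
ee_pos: [502.8, 89.8, 4.3]
ee_rot: [180.0, -0.0, -5.8]
force: [-0.3, -0.4, -0.5]
gripper_width: 91.4
gripper_force: 0.4
```

move_arm([
  [[0.06, 0.6, 0], 0, 0],
  [[0.06, 0.6, 0], 0, 0],
  [[0.06, 0.6, 0], 0, 0],
  [[0.06, 0.6, 0], 0, 0],
  [[0.05, 0.5, 0], 0, 0],
])

```text
time_s: 3.9
ee_pos: [505.6, 119.0, 4.0]
ee_rot: [180.0, -0.0, -5.8]
force: [-0.0, -0.1, 0.7]
gripper_width: 91.4
gripper_force: 0.4
```

move_arm([
  [[0.03, 0.3, 0], 0, 0],
  [[0.02, 0.25, 0], 0, 0],
  [[0.02, 0.2, 0], 0, 0],
  [[0.01, 0.1, 0], 0, 0],
  [[0, 0, 0], 0, 0],
])

```text
time_s: 4.4
ee_pos: [506.4, 127.1, 4.0]
ee_rot: [-180.0, -0.0, -5.8]
force: [0.9, -0.8, -0.2]
gripper_width: 91.1
gripper_force: 0.0
```

move_arm([
  [[-0.05, -0.5, 0], 0, 0],
  [[-0.1, -1, 0], 0, 0],
  [[-0.06, -0.6, 0.5], 0, 0],
  [[0, 0, 5], 0, 0],
  [[-5, 0.5, 4], 0, 1],
])

```text
time_s: 4.9
ee_pos: [470.6, 109.6, 92.9]
ee_rot: [-179.9, -0.5, -5.9]
force: [0.4, 0.9, 0.7]
gripper_width: 86.1
gripper_force: 0.0
```

move_arm([
  [[-5, 0, 0], 0, 1],
  [[-5, 0, 0], 0, 1],
  [[0, 0, 0], 0, 1],
])

```text
time_s: 5.2
ee_pos: [356.5, 107.9, 89.3]
ee_rot: [179.8, 0.5, -5.7]
force: [0.5, 1.4, -0.4]
gripper_width: 61.9
gripper_force: 0.0
```

```bash
cat > b.py <<'E'
import sys
from fit import *
k=sys.argv[1]
for n in ("scene","top"):
    p=env.grab_frame(n); cv2.imwrite(f"pics/{n}{k}.png",p["frame"][...,::-1]); C=cloud(p); F=p["frame"]
    try: 
        d=C.copy(); x,y=d[...,0],d[...,1]; 
        f=F.copy(); d2=d.copy(); d2[...,1]-=float(sys.argv[2]); # shift window for wedge
        fit(n,C,F) if sys.argv[2]=="0" else fit(n,d2,F)
    except Exception as e: print(e)
s=env.state(); print(s["time_s"],s["ee_pos"],s["force"])
E
python3 b.py 1 50
```

```text
scene case (array([700.1, -68.4]), array([238.6, 160.8]), 84.47) z 64.46143480815925
table z -1.718445521380545
wedge (array([513.1,  55.3]), array([ 56.2, 109.9]), 83.5) 548
[[455.29998779296875, 33.599998474121094], [564.5, 21.200000762939453], [570.9000244140625, 77.0], [461.70001220703125, 89.5]] ridge (array([463.1,  52.9]), array([40.1,  9.9]), 82.47)
casecorners [[608.5, -179.3000030517578], [768.5999755859375, -194.8000030517578], [791.7000122070312, 42.599998474121094], [631.5999755859375, 58.099998474121094]]
top case (array([700.7, -67.9]), array([240.3, 159.9]), 84.36) z 65.36822032489545
table z -0.6466200504943913
wedge (array([513.6,  50.6]), array([ 44.2, 109.8]), 86.38) 640
[[457.3999938964844, 32.099998474121094], [567.0, 25.100000381469727], [569.7000122070312, 69.19999694824219], [460.20001220703125, 76.0999984741211]] ridge (array([463.8,  55.6]), array([39.4,  9.8]), 84.5)
casecorners [[609.2999877929688, -179.60000610351562], [768.5, -195.3000030517578], [792.0999755859375, 43.79999923706055], [633.0, 59.5]]
5.3 [364.75196126 109.50375869  90.68777632] [ 0.74036389 -0.21515771 -0.17502699]
```

move_arm([
  [[3, -0.1, 0], 0, 1],
  [[2.3, 0, 0], 0, 1],
  [[0, 0, -3.5], 0, 1],
  [[0, 0, -3.5], 0, 1],
  [[0, 0, -1.5], 0, 1],
])

```text
time_s: 5.8
ee_pos: [418.9, 108.4, 2.8]
ee_rot: [179.9, 0.1, -5.8]
force: [0.3, -0.3, -0.1]
gripper_width: 14.3
gripper_force: 0.0
```

move_arm([
  [[0, 0, 0], 0, 1],
  [[0, 0, 0], 0, 1],
])

```text
time_s: 6.0
ee_pos: [420.0, 108.9, 5.3]
ee_rot: [-180.0, -0.1, -5.8]
force: [-0.5, 0.1, 0.2]
gripper_width: 1.1
gripper_force: 0.0
```

move_arm([
  [[1, -0.1, 0], 0, 1],
  [[0.8, -0.08, 0], 0, 1],
  [[0.5, -0.05, 0], 0, 1],
  [[0.6, -0.06, 0], 0, 1],
  [[0.6, -0.06, 0], 0, 1],
])

```text
time_s: 6.5
ee_pos: [453.7, 105.3, 5.3]
ee_rot: [180.0, 0.0, -5.8]
force: [-1.0, 0.1, 1.0]
gripper_width: 0.5
gripper_force: 0.6
```

move_arm([
  [[0.6, -0.06, 0], 0, 1],
  [[0.6, -0.06, 0], 0, 1],
  [[0.6, -0.06, 0], 0, 1],
  [[0.6, -0.06, 0], 0, 1],
  [[0.6, -0.06, 0], 0, 1],
])

```text
time_s: 7.0
ee_pos: [483.8, 102.3, 5.1]
ee_rot: [180.0, 0.0, -5.8]
force: [0.0, -0.3, 0.1]
gripper_width: 0.3
gripper_force: 0.5
```

move_arm([
  [[0.6, -0.06, 0], 0, 1],
  [[0.6, -0.06, 0], 0, 1],
  [[0.6, -0.06, 0], 0, 1],
  [[0.6, -0.06, 0], 0, 1],
  [[0.6, -0.06, 0], 0, 1],
])

```text
time_s: 7.5
ee_pos: [513.9, 99.3, 5.1]
ee_rot: [180.0, -0.0, -5.8]
force: [0.1, 0.2, -0.4]
gripper_width: 0.5
gripper_force: 0.4
```

Run:
```python
from h import *
p=env.grab_frame("scene")
cv2.imwrite("pics/s2.png",cv2.resize(p["frame"][130:330,130:400,::-1],None,fx=2.9,fy=2.9,interpolation=2))
s=env.state();print(s["time_s"],s["ee_pos"],s["force"])
```

```text
7.55 [515.30675164  99.36760724   5.22839305] [ 0.93946681 -0.09453017 -0.09787333]
```

View pics/s2.png

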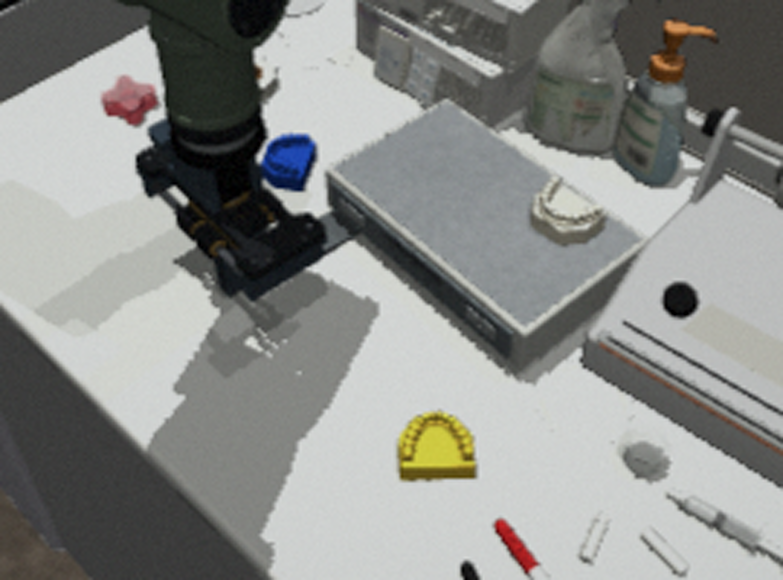

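The wedge's tip has just reached the case front at about (345,230), and it is straight and centred on the foot. I'll push on, more slowly.

move_arm([
  [[0.5, -0.05, 0], 0, 1],
  [[0.5, -0.05, 0], 0, 1],
  [[0.5, -0.05, 0], 0, 1],
  [[0.4, -0.04, 0], 0, 1],
  [[0.3, -0.03, 0], 0, 1],
])

```text
time_s: 8.05
ee_pos: [535.6, 97.2, 5.1]
ee_rot: [180.0, 0.0, -5.8]
force: [-1.0, 0.2, 1.7]
gripper_width: 0.5
gripper_force: 0.6
```

move_arm([
  [[0.2, -0.02, 0], 0, 1],
  [[0.2, -0.02, 0], 0, 1],
  [[0.2, -0.02, 0], 0, 1],
  [[0.1, -0.01, 0], 0, 1],
  [[0.1, -0.01, 0], 0, 1],
])

```text
time_s: 8.55
ee_pos: [542.6, 96.4, 5.1]
ee_rot: [180.0, 0.1, -5.8]
force: [-3.3, 1.1, 2.5]
gripper_width: 0.4
gripper_force: 1.7
```

move_arm([
  [[0, 0, 0], 0, 1],
  [[0.1, -0.01, 0], 0, 1],
  [[0, 0, 0], 0, 1],
])

```text
time_s: 8.85
ee_pos: [543.6, 96.3, 5.1]
ee_rot: [180.0, 0.1, -5.8]
force: [-4.6, 0.3, 3.5]
gripper_width: -0.0
gripper_force: 2.1
```

move_arm([
  [[0.1, -0.01, 0], 0, 1],
  [[0, 0, 0], 0, 1],
])

```text
time_s: 9.05
ee_pos: [544.3, 96.2, 5.1]
ee_rot: [180.0, 0.1, -5.8]
force: [-5.3, -0.1, 4.5]
gripper_width: 0.7
gripper_force: 2.7
```

move_arm([
  [[0.05, 0, 0], 0, 1],
  [[0, 0, 0], 0, 1],
])

```text
time_s: 9.25
ee_pos: [544.3, 96.1, 5.1]
ee_rot: [180.0, 0.2, -5.8]
force: [-7.4, 0.4, 4.4]
gripper_width: 0.5
gripper_force: 3.2
```

move_arm([
  [[0.05, -0.01, 0], 0, 1],
  [[0, 0, 0], 0, 1],
  [[0, 0, 0], 0, 1],
])

```text
time_s: 9.55
ee_pos: [544.6, 96.1, 5.1]
ee_rot: [180.0, 0.2, -5.8]
force: [-7.4, 0.6, 6.0]
gripper_width: 0.5
gripper_force: 3.4
```

move_arm([
  [[0.07, -0.01, 0], 0, 1],
  [[0, 0, 0], 0, 1],
  [[0, 0, 0], 0, 1],
])

```text
time_s: 9.85
ee_pos: [544.9, 96.0, 5.1]
ee_rot: [180.0, 0.2, -5.8]
force: [-7.7, 0.5, 5.7]
gripper_width: 0.6
gripper_force: 3.8
```

move_arm([
  [[-0.2, 0.02, 0], 0, 1],
  [[-0.5, 0.05, 0], 0, 1],
  [[-2, 0.2, 0], 0, 1],
  [[-3, 0.3, 0], 0, 1],
  [[-2, 0.2, 4], 0, 1],
])

```text
time_s: 10.35
ee_pos: [465.5, 103.0, 41.7]
ee_rot: [179.8, 0.5, -5.8]
force: [0.1, 0.1, 0.2]
gripper_width: 0.6
gripper_force: 0.0
```

move_arm([
  [[-5, 0, 5], 0, 1],
  [[-5, 0, 0], 0, 1],
  [[0, 0, 0], 0, 1],
])

```text
time_s: 10.65
ee_pos: [377.6, 102.6, 80.2]
ee_rot: [179.9, 0.3, -5.7]
force: [0.4, -0.5, -0.6]
gripper_width: 0.7
gripper_force: 0.0
```

```bash
python3 b.py 3 0 | grep -v wedge
python3 - <<'E'
import cv2
cv2.imwrite("pics/s3.png",cv2.resize(cv2.imread("pics/scene3.png")[150:270,170:350],None,fx=4.4,fy=4.4,interpolation=2))
E
```

```text
scene case (array([699.4, -29.5]), array([259.5, 160.8]), 84.24) z 64.50740000290227
table z -1.6747297622347332
[[398.3999938964844, 114.0], [400.70001220703125, -25.0], [459.8999938964844, -24.100000381469727], [457.70001220703125, 115.0]] ridge (array([0., 0.]), array([0., 0.]), 0.0)
casecorners [[606.2999877929688, -150.5], [766.4000244140625, -166.6999969482422], [792.4000244140625, 91.5999984741211], [632.2999877929688, 107.69999694824219]]
top case (array([699.7, -27.4]), array([259.2, 159.7]), 84.3) z 65.4418346590545
table z -0.6393633270998293
[[400.0, -24.899999618530273], [464.5, -25.100000381469727], [464.79998779296875, 114.0999984741211], [400.3999938964844, 114.30000305175781]] ridge (array([0., 0.]), array([0., 0.]), 0.0)
casecorners [[607.4000244140625, -148.39999389648438], [766.2999877929688, -164.1999969482422], [792.0999755859375, 93.69999694824219], [633.0999755859375, 109.5]]
10.75 [384.82882326 103.83328059  80.96274537] [ 0.40207639  0.80356109 -0.78943463]
```

View pics/s3.png

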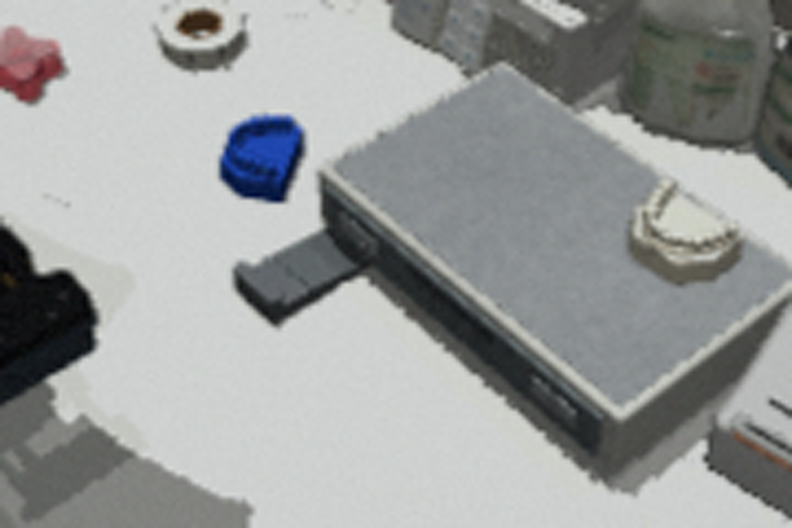

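The wedge sits under the front-left foot, with its ridge at (270,285) in front of the case, and the case hasn't moved. Next is the press test.

move_arm([
  [[4.6, -0.3, 2], 0, 1],
  [[5, -0.3, 0], 0, 1],
  [[5, -0.3, 0], 0, 1],
  [[5, -0.3, 0], 0, 1],
  [[5, -0.3, 0], 0, 1],
])

```text
time_s: 11.25
ee_pos: [634.3, 88.3, 99.8]
ee_rot: [-180.0, -0.1, -5.8]
force: [1.0, -0.0, -0.8]
gripper_width: 0.5
gripper_force: 0.0
```

move_arm([
  [[2, -0.1, 0], 0, 1],
  [[0, 0, -1.5], 0, 1],
  [[0, 0, -1], 0, 1],
  [[0, 0, -0.5], 0, 1],
  [[0, 0, 0], 0, 1],
])

```text
time_s: 11.75
ee_pos: [649.6, 87.6, 69.2]
ee_rot: [180.0, 0.1, -5.8]
force: [0.2, -0.6, 0.6]
gripper_width: 0.8
gripper_force: 0.0
```

move_arm([
  [[0, 0, -0.15], 0, 1],
  [[0, 0, -0.1], 0, 1],
  [[0, 0, -0.1], 0, 1],
  [[0, 0, 0], 0, 1],
])

```text
time_s: 12.15
ee_pos: [650.1, 87.8, 67.2]
ee_rot: [-180.0, -0.0, -5.8]
force: [0.8, -0.2, -0.3]
gripper_width: 0.4
gripper_force: 0.0
```

move_arm([
  [[0, 0, -0.1], 0, 1],
  [[0, 0, 0], 0, 1],
])

```text
time_s: 12.35
ee_pos: [650.0, 87.7, 65.9]
ee_rot: [180.0, -0.0, -5.8]
force: [-1.2, 0.8, 0.6]
gripper_width: 0.5
gripper_force: 0.0
```

move_arm([
  [[0, 0, -0.06], 0, 1],
  [[0, 0, 0], 0, 1],
])

```text
time_s: 12.55
ee_pos: [650.1, 87.8, 65.4]
ee_rot: [180.0, -0.0, -5.8]
force: [-0.1, -1.3, 0.5]
gripper_width: 0.2
gripper_force: 0.7
```

move_arm([
  [[0, 0, -0.05], 0, 1],
  [[0, 0, 0], 0, 1],
])

```text
time_s: 12.75
ee_pos: [650.2, 87.8, 65.4]
ee_rot: [-180.0, -0.0, -5.8]
force: [-2.4, 0.7, 5.0]
gripper_width: 0.5
gripper_force: 2.4
```

move_arm([
  [[0, 0, -0.05], 0, 1],
  [[0, 0, 0], 0, 1],
])

```text
time_s: 12.95
ee_pos: [650.2, 87.8, 65.3]
ee_rot: [-180.0, -0.0, -5.8]
force: [-1.7, -0.6, 7.6]
gripper_width: 0.3
gripper_force: 3.5
```

move_arm([
  [[0, 0, -0.07], 0, 1],
  [[0, 0, 0], 0, 1],
  [[0, 0, 0], 0, 1],
])

```text
time_s: 13.25
ee_pos: [650.1, 87.8, 65.3]
ee_rot: [-180.0, -0.0, -5.8]
force: [-4.3, 0.1, 10.6]
gripper_width: 0.2
gripper_force: 5.0
```

move_arm([
  [[-0.04, 0, -0.04], 0, 1],
  [[0, 0, 0], 0, 1],
  [[0, 0, 0], 0, 1],
  [[0, 0, 0], 0, 1],
  [[0, 0, 0], 0, 1],
])

```text
time_s: 13.75
ee_pos: [650.1, 87.8, 65.2]
ee_rot: [-180.0, -0.1, -5.8]
force: [-3.1, -0.3, 10.4]
gripper_width: 0.3
gripper_force: 5.5
```

move_arm([
  [[0, 0, 0], 0, 1],
  [[0, 0, 0], 0, 1],
  [[0, 0, 0], 0, 1],
  [[0, 0, 0], 0, 1],
  [[0, 0, 0], 0, 1],
])

```text
time_s: 14.25
ee_pos: [650.1, 87.8, 65.2]
ee_rot: [-180.0, -0.1, -5.8]
force: [-3.4, 0.2, 11.1]
gripper_width: 0.4
gripper_force: 5.5
```

move_arm([
  [[0, 0, 0], 0, 1],
  [[0, 0, 0], 0, 1],
  [[0, 0, 0], 0, 1],
  [[0, 0, 0], 0, 1],
  [[0, 0, 0], 0, 1],
])

```text
time_s: 14.75
ee_pos: [650.1, 87.8, 65.2]
ee_rot: [-180.0, -0.1, -5.8]
force: [-3.0, 0.0, 11.3]
gripper_width: 0.1
gripper_force: 5.5
```

move_arm([
  [[0, 0, 0.2], 0, 1],
  [[0, 0, 1], 0, 1],
  [[0, 0, 4], 0, 1],
  [[-2, 0, 5], 0, 1],
  [[-5, 0, 4], 0, 1],
])

```text
time_s: 15.25
ee_pos: [594.7, 87.9, 195.6]
ee_rot: [-179.9, -0.3, -5.8]
force: [0.6, 0.2, 0.6]
gripper_width: 0.4
gripper_force: 0.0
```

move_arm([
  [[-5, 0, 0], 0, 1],
  [[-5, 0, 0], 0, 1],
  [[-5, 0, 0], 0, 1],
  [[-5, 0, 0], 0, 1],
  [[0, 0, 0], 0, 1],
])

```text
time_s: 15.75
ee_pos: [384.9, 87.0, 192.2]
ee_rot: [179.9, 0.3, -5.7]
force: [1.0, -0.1, -0.7]
gripper_width: -0.0
gripper_force: 0.0
```

```bash
python3 b.py 4 0 | grep -v -e wedge -e ridge
python3 - <<'E'
import cv2
cv2.imwrite("pics/s4.png",cv2.resize(cv2.imread("pics/scene4.png")[150:270,170:350],None,fx=4.4,fy=4.4,interpolation=2))
E
```

```text
scene case (array([699.4, -29.3]), array([260. , 161.2]), 84.19) z 64.49978502271193
table z -1.6155618488255072
casecorners [[606.0, -150.5], [766.4000244140625, -166.8000030517578], [792.7000122070312, 91.9000015258789], [632.2999877929688, 108.19999694824219]]
top case (array([699.7, -27.4]), array([259.9, 159.8]), 84.61) z 65.45412568158343
table z -0.6197542303893897
casecorners [[608.0, -149.3000030517578], [767.0999755859375, -164.3000030517578], [791.4000244140625, 94.4000015258789], [632.4000244140625, 109.4000015258789]]
15.85 [391.84826808  87.80183563 193.52759565] [2.13440097 0.74883921 0.52752067]
```

View pics/s4.png

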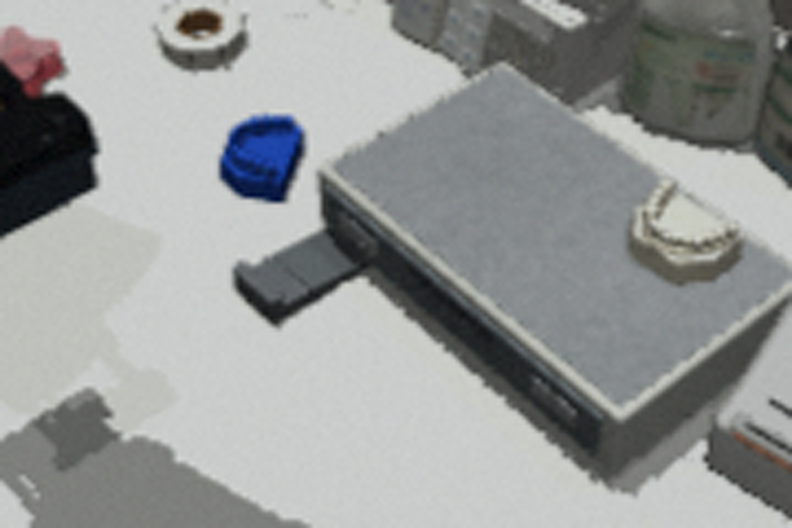

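Nothing changed after the press: the wedge ridge is still at (270,285), the case and plaster model are in place, and the arm is clear.

```bash
python3 -c "
from workcell import env
print(env.job_done())"
```

```text
the job is handed in; nothing more can be done
None
```

The wedge was pushed under the front left foot to about 8 N without moving the case, the top over that foot held about 11 N for over a second without giving, the arm is clear and the job is handed in.

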